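# Load and pin the piston deburring jig

## Task

Load the deburring jig: slide the piston along the slotted track, under its lips, all the way to the end stop, then swing the hinged plate fully shut over it. Take the pin from its stand, push it down through the spring-loaded bush of the plate into the post below, and finish while still holding the pin pushed down, the bush pressed all the way in against its spring so that the jig stays pressed shut. Leave the spare pistons, the crate and the hand tool alone.

Things in the scene. Friction and masses are not known exactly. Their poses are not given: they have to be found in the camera images.
- jig: Fixed jig, base plate 8 mm thick. Origin on the bench below the axis of the piston when home; x along the track to the end stop, away from the robot; y to the hinge; z up. Base: x -145 to 50, y -70 to 77 mm. Hinge block: y 54 to 74, x +-45, 76 mm high. A gripper that closes along x has free room at the piston; above the rails (20 mm high) nothing else stands along the track.
- track_end (a point): Point on the track's floor, 8 mm above the bench, on the piston's axis when it is home (jig x = 0, y = 0), its foot against the end stop (16 mm high above the bench). The track is two rails along jig x, -144 to 46 mm, tops 20 mm above the bench, outer faces at y = +-33 mm; their lips, 40 mm apart, overhang the piston's foot.
- piston_center (a point): Centre (half-way up) of the steel piston upright in the track: 42 mm diameter, 66 mm high, 0.3 to 0.5 kg, underside on the track's floor (8 mm above the bench). Foot flange 46 mm wide, 6 mm thick, caught under the lips; 34 mm groove above it. It can only slide along the track or turn; it starts 75 to 105 mm short of home.
- lid (a joint): Angle of the hinged aluminium plate, rad: 0 = fully shut (level, on its stop), 1.57 = upright, at most 2.0. Friction hinge: stays where left; 2 to 4 N at the handle bar moves it. Plate 90 mm (along x) x 124 mm, 10 mm thick; shut it lies 78 to 88 mm above the bench, 4 mm over the piston, a 27 mm window above it.
- lid_hinge (a point): Middle of the plate's hinge axis, which runs along the jig's x axis, 83 mm above the bench at jig y = +62 mm. Opening lifts the plate's -y edge up and over towards +y.
- handle_bar (a point): Middle of the round steel handle bar at the plate's free edge: 12 mm diameter, parallel to the hinge axis, 162 mm from the hinge axis, 62 mm free between two ears, 30 mm free between bar and plate. Shut: at jig y = -100 mm, 83 mm above the bench. It can be pinched from above at any plate angle and turns between the fingers.
- bush_mouth (a point): Centre of the upper mouth of the spring-loaded ring (bush) on the plate, above the post when the plate is shut: 22 mm outer diameter, hole 12.8 mm. Plate shut and bush free, the mouth is 102 mm above the bench, over jig x = 0, y = -47 mm. The hole through the plate below is 14 mm.
- bush (a joint): How far the bush is pressed in towards the plate, m: 0 = free, 0.006 = fully down on its stop. It starts to move at 4 N and is fully down at 9 N; it springs back when let go.
- post_hole (a point): Centre of the mouth of the post's upright blind hole, on top of the post, 75 mm above the bench: 13 mm diameter, 55 mm deep, chamfered.
- pin_grip (a point): Centre of the grip of the steel pin (0.1 kg); z runs from tip to grip. Shank 10 mm diameter, 52 mm long, chamfered; flange 30 mm diameter, 5 mm thick; grip 22 mm diameter, 38 mm long. This point is 77 mm above the tip, 25 above the flange's underside, 18 below the top. Starts upright in its stand, flange on it. In place, bush fully down: 121 mm above the bench.
- pin_tip (a point): Lower tip of the pin's shank, on its axis.
- stand: Fixed black block 70 x 70 mm, 56 mm high, on the bench, to the robot's left or right, in whose middle hole the pin stands. Origin at the centre of its underside.
- crate: Bystander: fixed blue crate 120 x 120 mm, 50 mm high, with piston blanks in it, on the side opposite the pin stand. Origin at the centre of its underside.
- spare1: Bystander: spare piston like the other one, standing on the bench, left. Origin at the centre of its underside.
- spare2: Bystander: spare piston, standing on the bench, right. Origin at the centre of its underside.
- deburrer: Bystander: hand tool 170 mm long lying on the bench beyond the jig. Origin under its middle.
Things that resemble listed ones, but are neither listed nor needed, are in the scene too. Leave any green look-alike of the part that bears piston_center alone.

How it is judged (in metres and radians):
On the way, in this order (a step that is already met when the one before it is completed fails the run):
1. the piston is home against the end stop while the plate is still open (x of piston_center in the frame of jig above -0.005 m and value of joint lid above 0.6 rad), for 0.2 s.
2. the plate is fully shut (value of joint lid below 0.04 rad), for 0.2 s.
At the end, for the whole second after the job is handed in: The piston is home (within 5 mm of the end stop), the plate is shut (under 0.03 rad), the pin stands upright (within 0.12 rad) at least 25 mm deep in the post's hole, and the robot's fingers still push on the pin so that the bush stays pressed in by more than 4 of its 6 mm (x of piston_center in the frame of jig above -0.005 m and horizontal distance between piston_center and jig below 0.008 m and value of joint lid below 0.03 rad and horizontal distance between pin_tip and post_hole below 0.005 m and z of pin_tip in the frame of post_hole below -0.025 m and angle between pin_grip's own z axis and vertical below 0.12 rad and value of joint bush above 0.004 m and contact force between pin and the fingers above 2 N); the arm keeps its last pose, push and grip.
It fails at once if a spare piston or the hand tool is moved by more than 30 mm (distance of any of spare1, spare2, deburrer from where it was at the start of the episode above 0.03 m).
It fails at once if the crate is pushed hard (contact force between crate and the arm above 15 N).
It also fails if it takes over 72 s, if anything falls off the work surface, if the arm or the gripper's body presses on something with over 40 N, if the wrist force passes 120 N, or if a joint passes its speed limit or range.

## Robot

A 6-joint arm with a two-finger parallel gripper is mounted at the origin on the work surface. World frame = base frame: x ahead of the robot, y to its left, z up, the work surface at z = 0. Lengths are in m, angles in degrees, forces in N, time in s.
With the tool pointing down it reaches from about 0.35 to 1 m from the base axis. Payload 7.1 kg.
Tool frame: the origin (TCP) lies midway between the tips of the shut fingers; the grasp point (between the pads) lies 19 mm behind it (manip.grasp_offset is the distance from the TCP to the grasp point, in m); z points along the fingers, y is the line along which they close (so a half turn about z gives the same grasp; the last joint's range is limited). The gripper opens to 85 mm and grips with 20 to 120 N. Pads are 22 mm wide; open, the fingers measure 114 mm over their backs; the gripper's body (76 mm by 85 mm) begins 54 mm behind the grasp point. The pads swing forward as they close: fully open they stand 13 mm farther back than shut.
Start: joints at [-66.119, 24.242, 93.386, -0, 62.372, -1.089], TCP at [0.264, -0.567, 0.231] pointing down, gripper open.
Joint ranges: [-172.04, 172.04], [-51.8, 120.97], [4.93, 147.93], [-75.15, 255.16], [6.16, 154.13], [-145.62, 145.62]. Speed limits (degrees/s): [136.94, 136.94, 172.46, 180, 180, 180].

## Interface

Orientations are given as a 3x3 rotation matrix whose columns are the frame's x, y, z axes.
In Python, from bench import manip, vision gives the robot as it stands. Calls block until the motion is done:
- manip.goto(position, orientation): joint-space move of the TCP to a pose.
- manip.servo_line(position, rotation=None, speed=0.15, f_stop=None): straight line of the TCP; rotation=None keeps the orientation; speed is the mean speed in m/s. With f_stop (N) it stops when the force on the tool has changed by that much, and returns True; else False.
- manip.set_joints(angles): joint-space move.
- manip.open_jaws() and manip.grab(strength=None): open the fingers fully, or close them until they stop; strength is the grip in N (None keeps the last).
- manip.pause(seconds).
- manip.solve_ik(position, orientation): joint angles nearest the present ones, or None.
- vision.snapshot(name): name is "scene" or "side" or "wrist"; returns the picture (480x640x3 uint8, blue, green, red); there is no depth.
- vision.calibration(name): a dict with "K" (3x3 intrinsics, pixels), "D" ([k1, k2, p1, p2, k3] as OpenCV has them; the pictures are not rectified), "position" and "attitude" of the camera in the world; the wrist camera has in their place "hand_eye" (4x4, takes a point from camera to tool coordinates, whose origin is the TCP and whose axes are the flange's). Camera axes: x right, y up, looking along -z (the intrinsics and any distortion apply to the point x, -y, -z); pixel columns grow to the right and rows downward; lengths in m; the calibration is good to about 2 mm. A picture is of the moment at which its call begins: read the wrist's pose just before it. calibration takes no time and is no camera call.
A pose or a line that the arm cannot do raises manip.MotionError and nothing moves.
- manip.job_done(): hands the job in; it is judged then, once.
Readings, each from a call of its own:
- manip.current_t(): time.
- manip.current_joints(): joint angles.
- manip.current_dq(): joint speeds.
- manip.current_effort(): joint torques, N m.
- manip.current_tool_pos(): TCP position.
- manip.current_orientation(): TCP orientation.
- manip.current_force(): force on the tool from outside, world axes, zero at the start.
- manip.current_torque(): the same for the moment, N m.
- manip.current_finger_gap(): finger opening in m.
- manip.current_grasp_force(): force on a finger pad.
Only numpy, scipy, OpenCV 4.12 (cv2) and the standard library are available. Lean on these libraries where they do the work, as an engineer would, in place of code of your own. Each camera call takes 0.05 s, during which the arm holds its last target. There are 200 camera calls.

## Working session

There is one attempt and no reset: what is moved stays moved. The work goes in short steps, each a Python script; the robot and the scene stay as the last script left them, time stands still between calls to the robot, and variables do not carry over. Pictures are saved under pics/ and viewed, at most 10 in all, crops included, and the job is handed in when it is done.

```bash
mkdir -p pics; ls; python3 - <<'E'
from bench import manip, vision
import cv2,numpy as np
np.set_printoptions(precision=4,suppress=True)
for n in("scene","side","wrist"):
    cv2.imwrite(f"pics/{n}0.png",vision.snapshot(n)); print(n,vision.calibration(n))
print(manip.current_t(),manip.current_orientation(),manip.grasp_offset)
E
```

```text
pics
scene {'K': array([[586.1253,   0.    , 327.6189],
       [  0.    , 586.1253, 244.3739],
       [  0.    ,   0.    ,   1.    ]]), 'D': array([-0.1305,  0.    ,  0.    ,  0.    ,  0.    ]), 'position': array([ 1.5184, -0.3545,  0.7765]), 'attitude': array([[ 0.3246, -0.5158,  0.7928],
       [ 0.9458,  0.1735, -0.2744],
       [ 0.004 ,  0.839 ,  0.5442]])}
side {'K': array([[518.4201,   0.    , 315.7261],
       [  0.    , 518.4201, 241.5318],
       [  0.    ,   0.    ,   1.    ]]), 'D': array([-0.0883,  0.    ,  0.    ,  0.    ,  0.    ]), 'position': array([0.4307, 0.6893, 0.841 ]), 'attitude': array([[-0.9836,  0.1209, -0.134 ],
       [-0.18  , -0.7138,  0.6769],
       [-0.0138,  0.6899,  0.7238]])}
wrist {'K': array([[341.9048,   0.    , 320.6165],
       [  0.    , 341.9048, 238.3949],
       [  0.    ,   0.    ,   1.    ]]), 'D': array([-0.0313,  0.    ,  0.    ,  0.    ,  0.    ]), 'hand_eye': array([[ 0.0001,  0.9624,  0.2715,  0.0682],
       [ 1.    ,  0.0003, -0.0012,  0.0006],
       [-0.0013,  0.2715, -0.9624, -0.1416],
       [ 0.    ,  0.    ,  0.    ,  1.    ]])}
0.15 [[ 0.9065  0.4221 -0.0005]
 [ 0.4221 -0.9065  0.0011]
 [ 0.     -0.0012 -1.    ]] 0.0187
```

View pics/scene0.png

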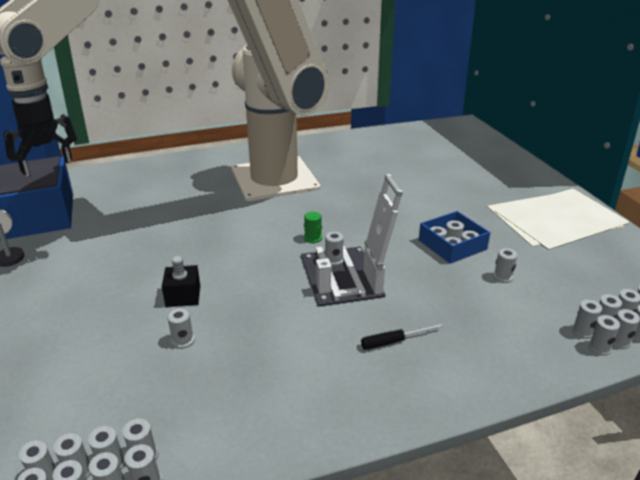

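View pics/side0.png

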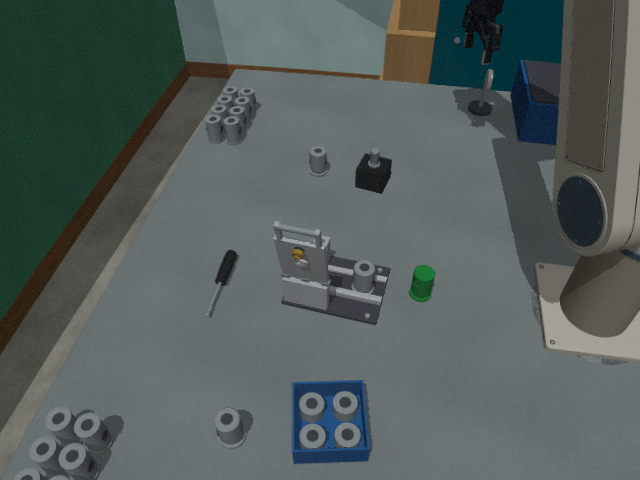

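Candidates for the piston: the steel one in the track (scene 334,247 / side 364,275) is the right one by the description. The others are the green look-alike (scene 313,227 / side 423,283), the two spares (scene 180,327 and 506,265), the blanks in the crate and the batches at the bench edges. The pin stands in the black block (scene 180,268 / side 375,157). I'll triangulate these and make close crops.

```bash
cat > h.py <<'E'
from bench import manip, vision
import cv2,numpy as np
np.set_printoptions(precision=4,suppress=True)
def cam(n):
    c=vision.calibration(n)
    if n!="wrist": return c["K"],c["D"],np.array(c["position"]),np.array(c["attitude"])
    H=np.array(c["hand_eye"]);R=np.array(manip.current_orientation());p=np.array(manip.current_tool_pos())
    return c["K"],c["D"],p+R@H[:3,3],R@H[:3,:3]
def ray(C,uv):
    K,D,p,A=C
    x,y=cv2.undistortPoints(np.array([[uv]],float),K,D)[0,0]
    d=A@np.array([x,-y,-1]); return p,d/np.linalg.norm(d)
def onz(C,uv,z):
    p,d=ray(C,uv); return p+d*(z-p[2])/d[2]
def tri(C1,u1,C2,u2):
    p,d=ray(C1,u1);q,e=ray(C2,u2)
    s=np.linalg.lstsq(np.c_[d,-e],q-p,rcond=None)[0]
    a,b=p+s[0]*d,q+s[1]*e
    return (a+b)/2,np.linalg.norm(a-b)
def proj(C,P):
    K,D,p,A=C; q=A.T@(np.array(P)-p)
    return cv2.projectPoints(np.array([[q[0],-q[1],-q[2]]]),np.zeros(3),np.zeros(3),K,D)[0].ravel()
def down(xdir):  # tool x axis heading (deg in world), pointing down
    a=np.radians(xdir);x=np.array([np.cos(a),np.sin(a),0]);z=np.array([0,0,-1.])
    return np.c_[x,np.cross(z,x),z]
E
python3 - <<'E'
from h import *
S,D=cam("scene"),cam("side")
print("piston top",tri(S,(335,239),D,(364,267)))
print("pin top",tri(S,(178,261),D,(376,151)))
print("green",tri(S,(313,216),D,(424,270)))
for u in [(388,266),(377,320),(283,303)]:print("base side",onz(D,u,.008))
for u in [(322,303),(383,296),(303,253)]:print("base scene",onz(S,u,.008))
print("bar ends",tri(S,(386,178),D,(321,235)),tri(S,(399,191),D,(277,225)))
a=cv2.resize(cv2.imread("pics/scene0.png")[165:315,270:420],None,fx=4,fy=4,interpolation=2)
cv2.imwrite("pics/c1.png",a)
a=cv2.resize(cv2.imread("pics/side0.png")[200:340,250:440],None,fx=4,fy=4,interpolation=2)
cv2.imwrite("pics/c2.png",a)
E
```

```text
piston top (array([0.4694, 0.0236, 0.07  ]), np.float64(0.006103835184888068))
pin top (array([ 0.4817, -0.3246,  0.0939]), np.float64(0.0045807572595936135))
green (array([0.3525, 0.0094, 0.0678]), np.float64(0.005190058982577681))
base side [ 0.4208 -0.0448  0.008 ]
base side [0.4298 0.0974 0.008 ]
base side [0.619  0.0882 0.008 ]
base scene [ 0.6081 -0.0512  0.008 ]
base scene [0.6273 0.0792 0.008 ]
base scene [ 0.4157 -0.0341  0.008 ]
bar ends (array([0.5366, 0.111 , 0.2391]), np.float64(0.0008397568080835369)) (array([0.6101, 0.1064, 0.2461]), np.float64(0.0005670539876533025))
```

View pics/c2.png

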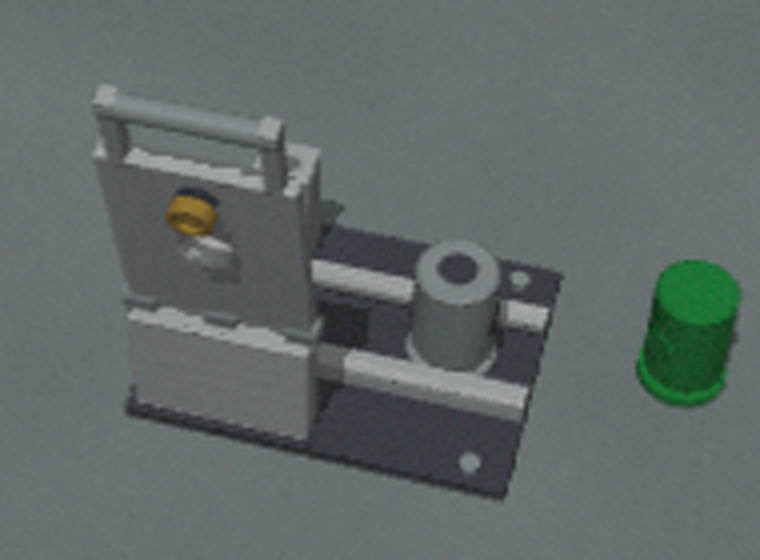

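The crop confirms the grey steel piston in the track at side (364,267), with the green look-alike at side (424,270) set apart. The plate is roughly upright. Now a closer look from above with the wrist camera.

```bash
python3 - <<'E'
from h import *
p=manip.current_tool_pos()
manip.grab(20)
manip.servo_line([p[0],p[1],.36],speed=.25)
manip.goto([.61,0,.37],down(180))
manip.pause(.2)
C=cam("wrist");im=vision.snapshot("wrist");cv2.imwrite("pics/w1.png",im)
print(C[2],manip.current_t(),manip.current_joints())
for n,P in dict(pist=(.469,.0236,.074),bar=(.573,.109,.243),c1=(.42,-.04,.008)).items():print(n,proj(C,P))
E
```

```text
[ 0.5413 -0.0012  0.5117] 4.2 [ -1.1634  15.8906  86.9049  -0.0017  77.2013 -91.1115]
pist [342.1065  79.4618]
bar [461.4464 184.6295]
c1 [292.0802  48.9482]
```

View pics/w1.png

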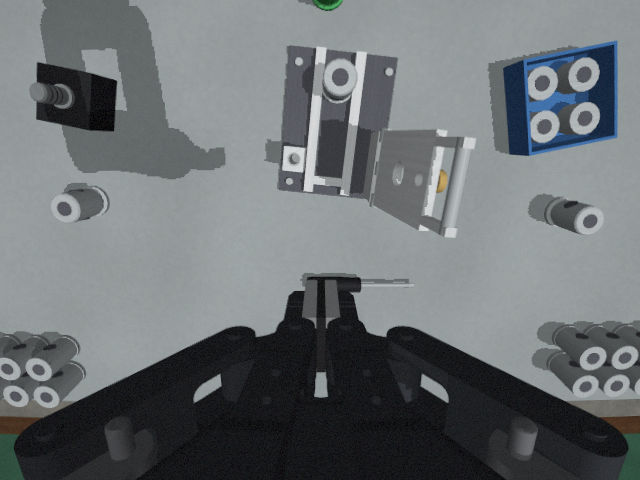

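Wrist view: piston top at (341,77), post hole at (294,159), rails running from about (320,48) to (308,190), bar from (466,142) to (452,232), pin grip top at (38,92). Computing the jig frame.

```bash
python3 - <<'E'
from h import *
C=cam("wrist")
post=onz(C,(294,159),.075);pis=onz(C,(341,77),.074)
print("post",post,"piston",pis)
cs=[onz(C,u,.008) for u in [(288,46),(397,57),(278,189)]];print("corners",cs)
r=[onz(C,u,.02) for u in [(318,47),(304,190),(327,48),(315,190),(367,51),(352,193)]]
print("rails",r)
for a,b in((0,1),(2,3)):d=r[b]-r[a];print(np.degrees(np.arctan2(d[1],d[0])))
d=cs[2]-cs[0];yaw=np.arctan2(d[1],d[0]);print("yaw",np.degrees(yaw),np.linalg.norm(d[:2]),np.linalg.norm(cs[1]-cs[0]))
im=cv2.imread("pics/w1.png")
a=cv2.resize(im[35:245,270:490],None,fx=2.8,fy=2.8,interpolation=2);cv2.imwrite("pics/w1c.png",a)
S,D=cam("scene"),cam("side")
for z in(.238,.243):print("bar",onz(C,(466,146),z),onz(C,(452,230),z))
print("bar tri",tri(C,(466,142),D,(321,233)),tri(C,(452,232),D,(277,224)))
print("pin top",onz(C,(36,92),.114),tri(C,(36,92),S,(178,260)))
E
```

```text
post [ 0.5611 -0.035   0.075 ] piston [0.4663 0.0224 0.074 ]
corners [array([ 0.4164, -0.0453,  0.008 ]), array([0.4297, 0.1008, 0.008 ]), array([ 0.6073, -0.0647,  0.008 ])]
rails [array([ 0.4207, -0.0052,  0.02  ]), array([ 0.6072, -0.0258,  0.02  ]), array([0.4219, 0.0065, 0.02  ]), array([ 0.6072, -0.01  ,  0.02  ]), array([0.4254, 0.0588, 0.02  ]), array([0.6116, 0.0433, 0.02  ])]
-6.3112947845144545
-5.098814802292199
yaw -5.805441848683213 0.1918982857510636 0.14671210583875471
bar [0.5436 0.1116 0.238 ] [0.611  0.1073 0.238 ]
bar [0.5436 0.1095 0.243 ] [0.6098 0.1053 0.243 ]
bar tri (array([0.5386, 0.1092, 0.2422]), np.float64(0.003968974916860139)) (array([0.6107, 0.1043, 0.246 ]), np.float64(0.00014356146975858875))
pin top [ 0.4844 -0.3171  0.114 ] (array([ 0.4839, -0.3255,  0.0985]), np.float64(0.006897220994187483))
```

View pics/w1c.png

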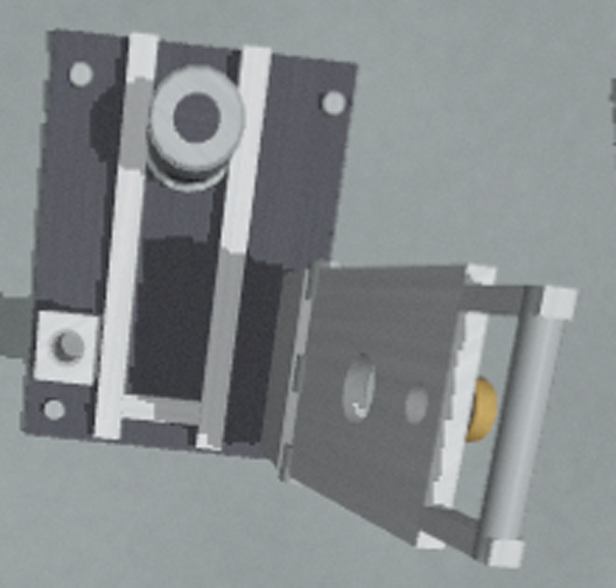

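The jig frame is consistent across the corners, post, piston and rails: origin about (0.566, 0.0105), yaw about -5.6°. The piston sits at jig x≈-0.10 (expected -75 to -105 mm) and the lid is at about 1.79 rad. I'll push the piston from behind with shut fingers.

```bash
cat >> h.py <<'E'
YAW=-5.6
J0=np.array([.566,.0105,0.])
def jig(x,y,z):
    a=np.radians(YAW);c,s=np.cos(a),np.sin(a)
    return J0+np.array([c*x-s*y,s*x+c*y,z])
def injig(P):
    a=np.radians(YAW);c,s=np.cos(a),np.sin(a);d=np.array(P)-J0
    return np.array([c*d[0]+s*d[1],-s*d[0]+c*d[1],d[2]])
E
python3 - <<'E'
from h import *
R=down(180+YAW)
manip.goto(jig(-.157,0,.20),R)
manip.servo_line(jig(-.157,0,.045),speed=.15)
print(manip.current_force())
print(manip.servo_line(jig(-.13,0,.045),speed=.06,f_stop=15),injig(manip.current_tool_pos()))
print(manip.servo_line(jig(-.010,0,.045),speed=.06,f_stop=15))
print(injig(manip.current_tool_pos()),manip.current_force(),manip.current_t())
manip.pause(.3)
print(injig(manip.current_tool_pos()),manip.current_force())
E
```

```text
[-0.516   0.0316  0.4961]
False [-0.1298 -0.      0.0449]
True
[-0.0297 -0.0001  0.0445] [-1.8685  1.704   1.4121] 8.5333
[-0.0305 -0.0001  0.0442] [-0.3977  1.262  -0.5507]
```

```bash
python3 - <<'E'
from h import *
R=down(180+YAW)
print(manip.servo_line(jig(-.022,0,.045),speed=.03,f_stop=15),injig(manip.current_tool_pos()),manip.current_force())
manip.servo_line(jig(-.05,0,.045),speed=.1)
manip.servo_line(jig(-.05,0,.36),speed=.3)
manip.open_jaws()
manip.servo_line(jig(.06,.0,.36),speed=.25)
manip.pause(.1)
C=cam("wrist");im=vision.snapshot("wrist");cv2.imwrite("pics/w2.png",im)
for n,P in dict(pist=jig(0,0,.074),post=jig(0,-.047,.075),bar=jig(0,.097,.241),stop=jig(.023,0,.016)).items():print(n,proj(C,P))
print(manip.current_t())
E
```

```text
True [-0.03   -0.0003  0.0439] [-1.6384  0.453  -0.4312]
pist [321.9734 154.5894]
post [283.3868 154.6364]
bar [451.6589 158.8293]
stop [321.909  170.7216]
12.15
```

View pics/w2.png

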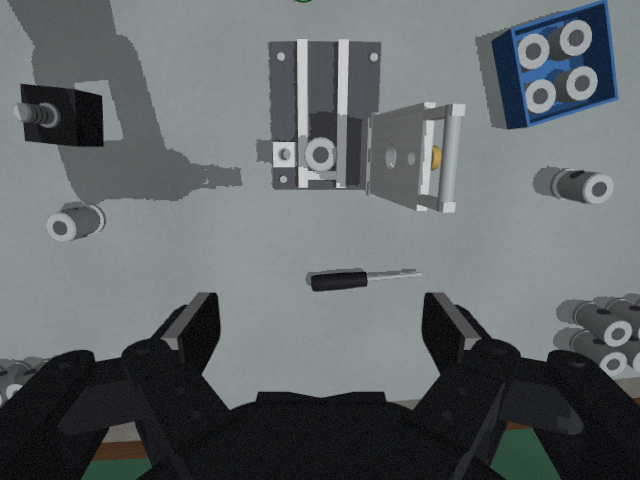

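Piston top at (320,154), matching the home prediction (322,154.6), and the bar is at (452,159) as predicted, so the piston is home. Now grasping the bar and swinging the plate shut.

```bash
python3 - <<'E'
from h import *
R=down(180+YAW)
o=.014
manip.goto(jig(0,.097,.31),R)
print(manip.servo_line(jig(0,.097,.241-o),speed=.12,f_stop=15))
manip.grab(25)
print("gap",manip.current_finger_gap(),manip.current_grasp_force(),manip.current_force(),manip.current_t())
if abs(manip.current_finger_gap()-.012)<.004:
    a0=np.arccos((.097-.062)/-.162*-1)if False else np.arccos(-.035/.162*-1*-1)
    for a in np.linspace(a0,0,14)[1:]:
        st=manip.servo_line(jig(0,.062-.162*np.cos(a),.083+.162*np.sin(a)-o),speed=.15,f_stop=30)
        print(round(a,2),st,manip.current_force(),round(manip.current_finger_gap(),4))
        if st:break
    print(injig(manip.current_tool_pos()),manip.current_t())
E
```

```text
False
gap 0.010937222453931628 24.355891942977905 [-0.3227 -0.1965  1.6823] 14.225
1.65 False [-1.5262 -1.0801  3.3661] 0.0112
1.51 False [-3.0833 -1.8054  5.2973] 0.0106
1.38 False [-2.8818 -0.8508  3.0563] 0.0109
1.24 False [-2.3521 -2.2974  0.7591] 0.0109
1.1 False [-0.5793 -1.4031 -1.892 ] 0.0108
0.96 False [ 0.2597 -0.2939 -1.9576] 0.0109
0.83 False [ 1.1238 -0.0945 -3.6372] 0.0109
0.69 False [ 2.9374  1.0119 -4.2961] 0.0112
0.55 False [ 3.4432  0.8243 -3.8853] 0.0108
0.41 False [ 3.7692  2.2128 -4.1848] 0.0108
0.28 False [ 5.2705  4.1428 -3.0034] 0.011
0.14 False [ 6.0196  5.4205 -2.8262] 0.0107
0.0 True [0.1824 0.7966 3.6927] 0.0106
[ 0.0007 -0.0988  0.0685] 18.0667
```

```bash
python3 - <<'E'
from h import *
R=down(180+YAW)
manip.open_jaws()
manip.servo_line(jig(0,-.1,.17),speed=.25)
manip.grab(20)
st=manip.servo_line(jig(0,-.1,.080),speed=.08,f_stop=15)
print("press",st,injig(manip.current_tool_pos()),manip.current_t())
manip.servo_line(jig(0,-.1,.2),speed=.25)
manip.goto(jig(.07,-.047,.25),R); manip.pause(.2)
C=cam("wrist");im=vision.snapshot("wrist");cv2.imwrite("pics/w3.png",im)
print("bush",proj(C,jig(0,-.047,.102)),"window",proj(C,jig(0,0,.088)),"bar",proj(C,jig(0,-.1,.083)))
# pin: stand around (.484,-.322)
P=np.array([.484,-.322]); R2=down(180-np.degrees(0)-34)
R2=R
off=jig(.07,0,0)-J0
manip.goto([P[0]+off[0],P[1]+off[1],.25],R2); manip.pause(.2)
C2=cam("wrist");im2=vision.snapshot("wrist");cv2.imwrite("pics/w4.png",im2)
print("pin",proj(C2,[*P,.117]),manip.current_t(),C[2],C2[2])
cv2.imwrite("pics/w34.png",np.vstack([im[40:300,120:520],im2[40:300,120:520]]))
np.savez("cams.npz",p1=C[2],A1=C[3],p2=C2[2],A2=C2[3])
E
```

```text
press True [ 0.0002 -0.1024  0.1349] 20.7417
bush [322.7674 143.3487] window [377.7369 143.4121] bar [261.6495 143.5049]
pin [320.4643 139.9158] 23.2583 [ 0.5616 -0.0376  0.3902] [ 0.486  -0.3217  0.3917]
```

View pics/w34.png

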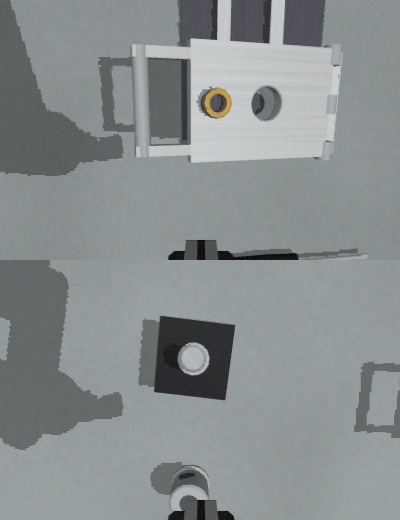

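The plate is not shut. The bush is at (337,143) where I predicted (323,143), and the press stopped at z=0.135, so the opening finger lifted the plate's edge to about 0.3 rad. I'll press it down with shut fingers, then measure the bush and pin. The pin top in its stand is (313,138), z=0.099.

```bash
python3 - <<'E'
from h import *
R=down(180+YAW)
manip.goto(jig(0,-.096,.2),R)
st=manip.servo_line(jig(0,-.097,.145),speed=.12)
st=manip.servo_line(jig(0,-.1,.084),speed=.05,f_stop=30)
print("press",st,injig(manip.current_tool_pos()),manip.current_force(),manip.current_t())
manip.pause(.2);print(injig(manip.current_tool_pos()),manip.current_force())
if not st or injig(manip.current_tool_pos())[2]>.093:
    print(manip.servo_line(jig(0,-.1,.080),speed=.03,f_stop=30),injig(manip.current_tool_pos()))
manip.servo_line(jig(0,-.1,.2),speed=.25)
manip.goto(jig(.07,-.047,.25),R); manip.pause(.2)
C=cam("wrist");im=vision.snapshot("wrist");cv2.imwrite("pics/w5.png",im)
print("exp bush",proj(C,jig(0,-.047,.102)),"window",proj(C,jig(0,0,.088)),"bar",proj(C,jig(0,-.1,.083)),manip.current_t())
hsv=cv2.cvtColor(im,cv2.COLOR_BGR2HSV)
m=cv2.inRange(hsv,(12,100,60),(35,255,255));m=cv2.morphologyEx(m,cv2.MORPH_OPEN,np.ones((2,2)))
c=max(cv2.findContours(m,0,1)[0],key=cv2.contourArea);e=cv2.fitEllipse(c);print("bush",e,injig(onz(C,e[0],.102)),onz(C,e[0],.102))
im2=cv2.imread("pics/w4.png");d=np.load("cams.npz");c=vision.calibration("wrist");C2=(c["K"],c["D"],d["p2"],d["A2"])
cv2.imwrite("pics/c5.png",np.hstack([cv2.resize(im[90:190,250:410],None,fx=2.5,fy=2.5,interpolation=2),cv2.resize(im2[90:190,250:410],None,fx=2.5,fy=2.5,interpolation=2)]))
g=cv2.cvtColor(im2,cv2.COLOR_BGR2GRAY)
k=cv2.findContours((g[90:190,270:360]>100).astype(np.uint8),0,1)[0]
for q in k:
    if cv2.contourArea(q)>100:
        (x,y),r=cv2.minEnclosingCircle(q);print("pin blob",x+270,y+90,r,onz(C2,(x+270,y+90),.061))
print("pin top",onz(C2,(313,138),.099))
E
```

```text
press True [-0.0003 -0.0997  0.0887] [-3.3065  0.7652 12.7565] 25.9083
[-0.0003 -0.0997  0.0887] [-3.7861  0.0493 12.0961]
exp bush [322.7428 143.3175] window [377.7123 143.3844] bar [261.6275 143.4748] 27.4417
bush ((323.8666687011719, 143.6673583984375), (24.468862533569336, 25.184080123901367), 178.09434509277344) [ 0.0003 -0.0461  0.102 ] [ 0.5618 -0.0354  0.102 ]
pin blob 314.5 139.5 66.56210327148438 [ 0.4827 -0.3276  0.061 ]
pin top [ 0.4818 -0.328   0.099 ]
```

View pics/c5.png

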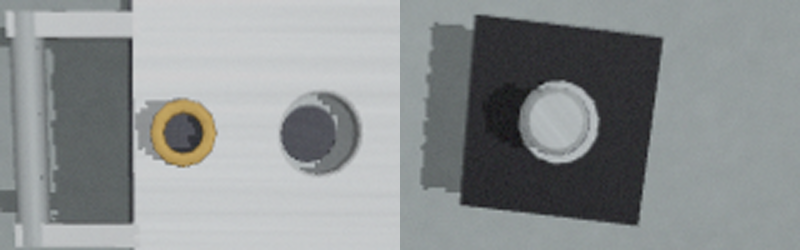

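Plate shut: the press contacted at z=0.0887 (bar top 0.089) and the bush sits at (323.9,143.7), giving jig (0.000,-0.046). The pin top and flange are concentric at (313.2,138.6), giving world (0.482,-0.328). Taking the pin.

```bash
python3 - <<'E'
from h import *
R=down(180+YAW)
d=np.load("cams.npz");c=vision.calibration("wrist");C2=(c["K"],c["D"],d["p2"],d["A2"])
P=(onz(C2,(313.2,138.4),.099)+onz(C2,(313.2,138.8),.061))/2;print("pin",P)
p=manip.current_tool_pos();manip.servo_line([p[0],p[1],.29],speed=.25)
manip.open_jaws()
manip.goto([P[0],P[1],.18],R)
print(manip.servo_line([P[0],P[1],.066],speed=.12,f_stop=12))
manip.grab(80)
print("gap",manip.current_finger_gap(),manip.current_force(),manip.current_tool_pos())
g=np.array(manip.current_tool_pos())
manip.servo_line([g[0],g[1],.21],speed=.2)
B=np.array([.5618,-.0354]);t=np.array([B[0]-P[0]+g[0],B[1]-P[1]+g[1]])
np.savez("g.npz",g=g,t=t);print("target",t,manip.current_finger_gap())
manip.goto([t[0],t[1],.21],R);manip.pause(.2)
cv2.imwrite("pics/w6.png",vision.snapshot("wrist"));cv2.imwrite("pics/s6.png",vision.snapshot("side"))
s=vision.snapshot("scene")
cv2.imwrite("pics/c6.png",np.hstack([cv2.resize(cv2.imread("pics/side0.png")[:1,:1],(1,560)),cv2.resize(cv2.imread("pics/s6.png")[150:340,210:330],(350,560)),cv2.resize(s[170:310,270:380],(440,560))]))
print(manip.current_t(),manip.current_force())
E
```

```text
pin [ 0.482  -0.3283  0.08  ]
False
gap 0.01978728872273898 [-0.9746  0.875   5.8497] [ 0.4822 -0.3284  0.0665]
target [ 0.562  -0.0355] 0.01988750833658088
33.9083 [ 0.2066 -0.1092 -0.6426]
```

View pics/c6.png

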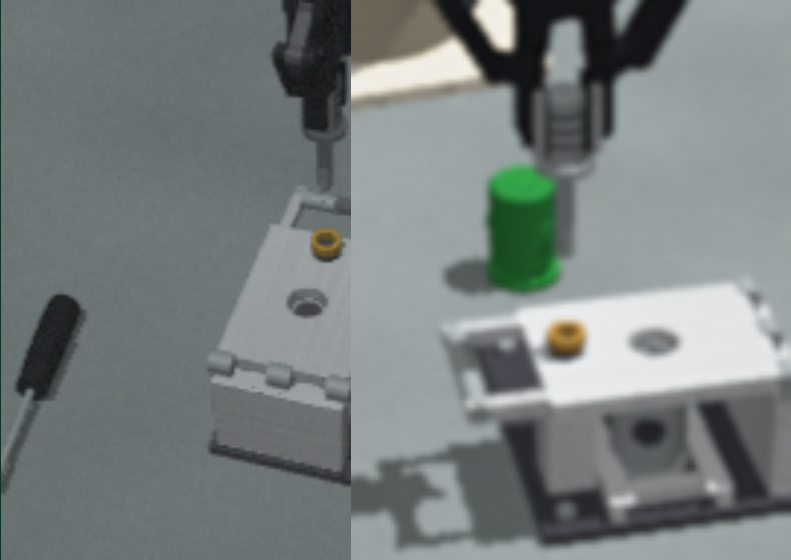

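The pin hangs upright in the fingers above the bush and is aligned with it in both views (side crop u≈325, scene crop u≈566). The lid is shut and the piston home. Inserting.

```bash
python3 - <<'E'
from h import *
d=np.load("g.npz");g,t=d["g"],d["t"];z0=g[2]
manip.servo_line([*t,z0+.104],speed=.12);manip.pause(.1)
ok=False
offs=[(0,0)]+[(r*np.cos(a),r*np.sin(a)) for r in(.0012,.0024) for a in np.arange(0,6.2,np.pi/3)]
for o in offs:
    q=t+o
    if o!=(0,0): manip.servo_line([*q,z0+.101],speed=.05)
    st=manip.servo_line([*q,z0+.082],speed=.03,f_stop=6)
    print(o,st,manip.current_tool_pos()[2]-z0,manip.current_force())
    if not st: ok=True;break
    if manip.current_t()>55: break
if ok:
    st=manip.servo_line([*q,z0+.050],speed=.03,f_stop=12)
    print(st,manip.current_tool_pos()-g,manip.current_force(),manip.current_torque())
print(manip.current_t(),manip.current_finger_gap())
E
```

```text
(0, 0) False 0.08207264467957534 [-0.5995  0.5277 -0.5353]
False [0.0799 0.2929 0.0502] [ 0.6272 -0.0332 -1.4892] [0.0394 0.049  0.0291]
36.5917 0.020124755555903075
```

```bash
python3 - <<'E'
from h import *
d=np.load("g.npz");g,t=d["g"],d["t"];z0=g[2]
for z in(.046,.043,.041,.040,.039,.038,.037,.036):
    st=manip.servo_line([*t,z0+z],speed=.02,f_stop=25);manip.pause(.15)
    f=manip.current_force();print(z,st,manip.current_tool_pos()[2]-z0,f)
    if st or f[2]>17:break
manip.pause(.5)
print(manip.current_force(),manip.current_tool_pos()-g,manip.current_finger_gap(),manip.current_grasp_force(),manip.current_t())
s=vision.snapshot("scene");w=vision.snapshot("side")
cv2.imwrite("pics/c7.png",np.hstack([cv2.resize(w[150:340,230:350],(350,560)),cv2.resize(s[170:310,270:380],(440,560))]))
E
```

```text
0.046 False 0.04600578127862254 [ 0.5409 -0.774  -0.6494]
0.043 False 0.04326868124340051 [-1.6399 -0.0565  4.8751]
0.041 False 0.04132710173001408 [-1.4151  0.1862  6.4266]
0.04 False 0.040425654101139685 [-2.3321 -0.0388  7.0934]
0.039 False 0.039822574705535366 [-3.3955  0.7352 10.6425]
0.038 False 0.039680600784624764 [-6.6456 -0.0882 19.787 ]
[-6.1063  0.1731 18.5769] [0.08   0.2929 0.0397] 0.019889115376860854 81.06048349058256 39.6417
```

View pics/c7.png

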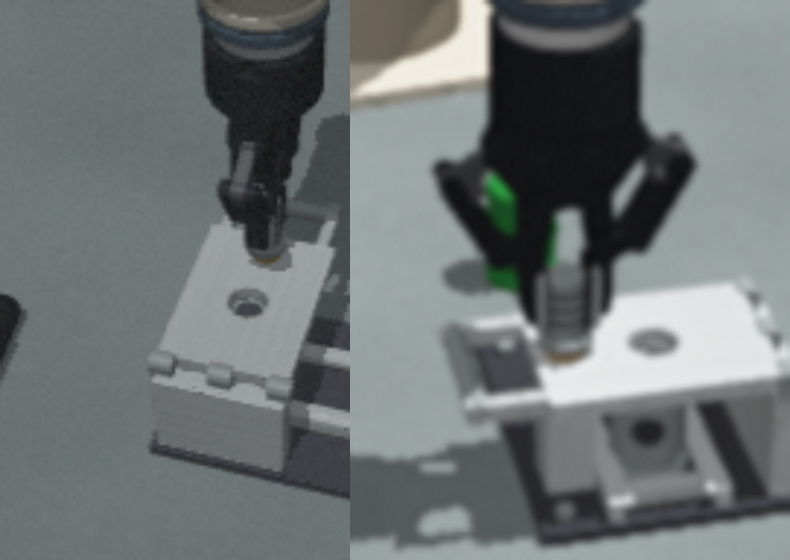

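The pin flange sits on the pressed bush, and the hard stop came at +39.7 mm (expected +40 mm) with an 18.6 N push. The lid is shut and the piston home, so I'm handing it in.

```bash
python3 -c "
from bench import manip
print(manip.job_done())"
```

```text
the job is handed in; nothing more can be done
None
```

The job is handed in at about 40 s: the piston is home, the plate is shut, and the pin is seated in the post with the bush held fully down at about 18 N; the judge's verdict wasn't shown.

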